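# Set up the working rack in order of use

## Robot

A 6-joint arm with a two-finger parallel gripper is mounted at the origin on a cart in front of the work surface, level with it; the furniture and walls round the work are solid. World frame = base frame: x ahead of the robot, y to its left, z up, the work surface at z = 0. Lengths are in m, angles in rad, forces in N, time in s.
With the tool pointing down it reaches from about 0.35 to 0.775 m from the base axis. Payload 5.5 kg.
Tool frame: the origin (TCP) lies at the very end of the fingers, on their centre line; the grasp point (between the pads) lies 19 mm behind it; z points along the fingers, y is the line along which they close (so a half turn about z gives the same grasp; the last joint's range is limited). The gripper opens to 85 mm and grips with 20 to 120 N. Pads are 22 mm wide; open, the fingers measure 114 mm over their backs; the gripper's body (76 mm by 85 mm) begins 54 mm behind the grasp point. The pads swing forward as they close: fully open they stand 13 mm farther back than shut.
Start: joints at [1.003, 0.313, 0.046, 1.304, 0, 1.431], TCP at [0.239, 0.523, 0.231] pointing down, gripper open.
Joint ranges: [-2.76, 2.76], [-0.86, 1.69], [-1.03, 1.26], [-2.2, 2.34], [-1.47, 1.5], [-3.14, 3.14]. Speed limits (rad/s): [2.57, 2.57, 3.14, 3.14, 3.14, 3.14].

## Interface

Orientations are given as a unit quaternion [w, x, y, z].
In Python, from workcell import env, viewer, nets gives the robot as it stands. The module is installed in compiled form; this text tells all that it offers.
- The arm moves only by the shell command python3 -m creep 'ROWS' [OPENING] [FORCE]. ROWS is one flat JSON list of numbers that holds 1 to 8 rows one after another, with no inner brackets; each row has 6 numbers: dx, dy, dz in fractions of the full range, 1 being 0.5 m, then a rotation vector rx, ry, rz in a scale on which 1.0 is 2 rad; each row is the pose to reach, as a shift and turn from the pose commanded when the command began, along the tool's axes at that moment; what a row does not reach only later rows make up. A row lasts 1/8 s, in which the tool goes at most 0.0625 m and 0.188 rad, less where a joint would pass 70% of its speed; a pose out of reach is approached as far as the arm can. OPENING is the finger opening in m, set as the command begins (- or left out keeps the last). The fingers move at their own pace and stop on an object; FORCE is the grip in N (left out, the last holds). Time passes only in rows, so rows that do not move let the fingers close. It prints the time, the measured TCP pose, the force, the opening and the grip force at its end. A shift or turn number past 1, either way, is cut back to 1. Input that does not fit is refused with a message, and nothing moves.
- env.get_state(): the state, without advancing time (a new reading comes with each control period).
- viewer.read_camera(name): name is "side" or "top" or "wrist"; returns a dict with "image" (400x640x3 uint8, red, green, blue), "K" (3x3 intrinsics, pixels), "D" ([k1, k2, p1, p2, k3] as OpenCV has them; the pictures are not rectified), "R" (3x3) and "t" (3): a world point X has camera coordinates R X + t. Camera axes: x right, y down, z forward; pixel columns grow to the right and rows downward; lengths in m; the calibration is good to about 2 mm. A picture is of the moment at which its call begins. There is no depth.
- env.hand_in(): hands the job in; it is judged then, once.
Trained networks look in a picture, given as the dict that the camera call returned (one of the last four; its "shot" number tells which), for a name from the list of things; names that differ only in an ending like _2 or _b are one class to them, and where a whole thing is asked for, a point or a joint stands for the part that bears it (a point fixed in the world has none). Each returns a list of dicts, best first, with "confidence" (0 to 1); they miss things now and then, are a little off and sometimes report something else, mostly with a low value. They report only what shows in the picture. A call takes as long as a camera call.
- nets.outline_of(label, picture): "region" (400x640 bool, what is visible of it) and "box" ([left, top, right, bottom] in pixels, round what is visible of it).
The state is a dict: "clock": time; "joint_pos": joint angles; "qvel": joint speeds; "tau": joint torques, N m; "tcp_pos": TCP position; "orientation": TCP orientation; "wrist_force": force on the tool from outside, world axes, zero at the start; "ft_torque": the same for the moment, N m; "finger_gap": finger opening in m; "grip_force": force on a finger pad.
Only numpy, scipy, OpenCV 4.12 (cv2) and the standard library are available. Lean on these libraries where they do the work, as an engineer would, in place of code of your own. Each camera call takes 0.05 s, during which the arm holds its last target. There are 200 camera calls.

## Task

The four containers in the full storage rack stand in their order of use, the first one next to the rack's finger loop. Move all four into the wells of the empty working rack in that same order, again with the first one next to that rack's finger loop (the racks lie head to tail), so that each stands upright on the bottom of its well. Keep the containers upright on the way and leave the timer and the box of slides alone.

Things in the scene. Friction and masses are not known exactly. Their poses are not given: they have to be found in the camera images.
- storage_rack: White plastic rack, full at the start, fixed, 72 x 268 x 25 mm. Origin: centre of underside, z up. Four round 48 mm holes in its upper plate (top z 25 mm), centres x 0, y +97.5, +32.5, -32.5, -97.5 mm; bottles stand on its base plate (top z 4 mm). A finger loop juts 30 mm from the +y end; the well at y +97.5 is the first. Parallel to the working rack, 120 mm from it, in one 12 mm high tray.
- working_rack: Bare-metal rack with a black finger loop, empty at the start, fixed, 72 x 268 x 25 mm. Origin: centre of underside, z up. Four round 48 mm holes in its upper plate (top z 25 mm), centres x 0, y +97.5, +32.5, -32.5, -97.5 mm; bottles stand on its base plate (top z 4 mm). A finger loop juts 30 mm from the +y end; the well at y +97.5 is the first. Turned half round from the storage rack.
- strip_tub: Upright round test-strip canister with a flat lid, 40 mm across, 85 mm high; stands in one of the storage rack's wells (any of the four). Origin at the centre of its underside, z up. Grip it 55 to 70 mm above its underside. There is room for fingers across the row (along the rack's x), not between neighbours in the row (65 mm from centre to centre).
- nozzle_bottle: White plastic bottle with a long thin pointed nozzle, 40 mm across the body, 115 mm high; stands in one of the storage rack's wells (any of the four). Origin at the centre of its underside, z up. Grip the body about 55 mm above its underside. There is room for fingers across the row (along the rack's x), not between neighbours in the row (65 mm from centre to centre).
- amber_stain_bottle: Brown glass bottle with a black screw cap, 36 mm across, 85 mm high; stands in one of the storage rack's wells (any of the four). Origin at the centre of its underside, z up. Grip it 50 to 65 mm above its underside. There is room for fingers across the row (along the rack's x), not between neighbours in the row (65 mm from centre to centre).
- short_bottle: Short white bottle with a wide white cap, 36 mm across, 65 mm high; stands in one of the storage rack's wells (any of the four). Origin at the centre of its underside, z up. Grip it about 50 mm above its underside. There is room for fingers across the row (along the rack's x), not between neighbours in the row (65 mm from centre to centre).
- timer: White bench timer, 62 x 62 x 17 mm, lying on the cart on the robot's side of the racks. Origin at the centre of its underside. Not part of the job.
- slides: Flat box of slides, 34 x 52 x 11 mm, lying on the cart on the robot's side of the racks. Origin at the centre of its underside. Not part of the job.

How it is judged:
At the end, for the whole second after the job is handed in: All four containers stand released and at rest in the working rack, one to a well, within 9 mm of the well's centre, on the base plate (underside less than 5 mm above it), tilted less than 0.12 rad, and in the order in which they stood in the storage rack, counted in each rack from its finger loop (x of strip_tub in the frame of working_rack between -0.009 and 0.009 m and z of strip_tub in the frame of working_rack between 0.001 and 0.009 m and angle between each of strip_tub, nozzle_bottle, amber_stain_bottle, short_bottle's own z axis and vertical below 0.12 rad and linear speed of each of strip_tub, nozzle_bottle, amber_stain_bottle, short_bottle below 0.02 m/s and ((y of strip_tub in the frame of working_rack between 0.0885 and 0.1065 m and distance of strip_tub from where it was at the start of the episode between 0.202942 and 0.257661 m) or (y of strip_tub in the frame of working_rack between 0.0235 and 0.0415 m and distance of strip_tub from where it was at the start of the episode between 0.128237 and 0.156696 m) or (y of strip_tub in the frame of working_rack between -0.0415 and -0.0235 m and distance of strip_tub from where it was at the start of the episode between 0.128237 and 0.156696 m) or (y of strip_tub in the frame of working_rack between -0.1065 and -0.0885 m and distance of strip_tub from where it was at the start of the episode between 0.202942 and 0.257661 m)) and x of nozzle_bottle in the frame of working_rack between -0.009 and 0.009 m and z of nozzle_bottle in the frame of working_rack between 0.001 and 0.009 m and ((y of nozzle_bottle in the frame of working_rack between 0.0885 and 0.1065 m and distance of nozzle_bottle from where it was at the start of the episode between 0.202942 and 0.257661 m) or (y of nozzle_bottle in the frame of working_rack between 0.0235 and 0.0415 m and distance of nozzle_bottle from where it was at the start of the episode between 0.128237 and 0.156696 m) or (y of nozzle_bottle in the frame of working_rack between -0.0415 and -0.0235 m and distance of nozzle_bottle from where it was at the start of the episode between 0.128237 and 0.156696 m) or (y of nozzle_bottle in the frame of working_rack between -0.1065 and -0.0885 m and distance of nozzle_bottle from where it was at the start of the episode between 0.202942 and 0.257661 m)) and x of amber_stain_bottle in the frame of working_rack between -0.009 and 0.009 m and z of amber_stain_bottle in the frame of working_rack between 0.001 and 0.009 m and ((y of amber_stain_bottle in the frame of working_rack between 0.0885 and 0.1065 m and distance of amber_stain_bottle from where it was at the start of the episode between 0.202942 and 0.257661 m) or (y of amber_stain_bottle in the frame of working_rack between 0.0235 and 0.0415 m and distance of amber_stain_bottle from where it was at the start of the episode between 0.128237 and 0.156696 m) or (y of amber_stain_bottle in the frame of working_rack between -0.0415 and -0.0235 m and distance of amber_stain_bottle from where it was at the start of the episode between 0.128237 and 0.156696 m) or (y of amber_stain_bottle in the frame of working_rack between -0.1065 and -0.0885 m and distance of amber_stain_bottle from where it was at the start of the episode between 0.202942 and 0.257661 m)) and x of short_bottle in the frame of working_rack between -0.009 and 0.009 m and z of short_bottle in the frame of working_rack between 0.001 and 0.009 m and ((y of short_bottle in the frame of working_rack between 0.0885 and 0.1065 m and distance of short_bottle from where it was at the start of the episode between 0.202942 and 0.257661 m) or (y of short_bottle in the frame of working_rack between 0.0235 and 0.0415 m and distance of short_bottle from where it was at the start of the episode between 0.128237 and 0.156696 m) or (y of short_bottle in the frame of working_rack between -0.0415 and -0.0235 m and distance of short_bottle from where it was at the start of the episode between 0.128237 and 0.156696 m) or (y of short_bottle in the frame of working_rack between -0.1065 and -0.0885 m and distance of short_bottle from where it was at the start of the episode between 0.202942 and 0.257661 m))); the robot touches nothing.
It fails at once if a container is tipped by more than about 45 degrees (angle between any of strip_tub, nozzle_bottle, amber_stain_bottle, short_bottle's own z axis and vertical above 0.8 rad).
It fails at once if the timer or the box of slides is shifted by more than 15 mm (distance of any of timer, slides from where it was at the start of the episode above 0.015 m).
It also fails if it takes over 104 s, if anything falls off the work surface, if the arm or the gripper's body presses on something with over 40 N, if the wrist force passes 120 N, or if a joint passes its speed limit or range.

## Working session

There is one attempt and no reset: what is moved stays moved. The work goes in short steps, Python scripts to look and compute and a shell command to move; the robot and the scene stay as the last step left them, time stands still between calls to the robot, and variables do not carry over. Pictures are saved under pics/ and viewed, at most 14 in all, crops included, and the job is handed in when it is done.

```bash
mkdir -p pics; ls; cat > h.py <<'E'
import numpy as np, cv2
from workcell import env, viewer, nets
def ray(p,uv):
    n=cv2.undistortPoints(np.array([[uv]],float),np.array(p["K"]),np.array(p["D"])).ravel()
    R=np.array(p["R"]);t=np.array(p["t"]); return -R.T@t, R.T@np.array([n[0],n[1],1])
def atz(p,uv,z):
    c,d=ray(p,uv); return c+d*(z-c[2])/d[2]
def proj(p,X):
    R=np.array(p["R"]);return cv2.projectPoints(np.array(X,float).reshape(-1,3),cv2.Rodrigues(R)[0],np.array(p["t"],float),np.array(p["K"]),np.array(p["D"]))[0].reshape(-1,2)
def save(p,n): cv2.imwrite("pics/"+n,p["image"][:,:,::-1])
E
python3 - <<'E'
from h import *
s=env.get_state(); print({k:np.round(v,3) for k,v in s.items()})
for c in ["top","side"]:
    p=viewer.read_camera(c); save(p,c+"0.png"); print(c,-np.array(p["R"]).T@p["t"])
    for n in ["storage_rack","working_rack","strip_tub","nozzle_bottle","amber_stain_bottle","short_bottle","timer","slides"]:
        for r in nets.outline_of(n,p)[:2]: print(n,round(r["confidence"],2),np.round(r["box"]))
E
```

```text
pics
{'clock': np.float64(0.0), 'joint_pos': array([ 1.003,  0.314,  0.045,  1.304, -0.   ,  1.431]), 'qvel': array([ 0.   , -0.   ,  0.   ,  0.002, -0.001,  0.002]), 'tau': array([-0.0000e+00, -4.8063e+01,  2.9853e+01,  2.0000e-02, -0.0000e+00,
        0.0000e+00]), 'tcp_pos': array([0.238, 0.523, 0.23 ]), 'orientation': array([-0.   ,  0.212,  0.977, -0.001]), 'wrist_force': array([ 0.238,  0.763, -0.123]), 'ft_torque': array([-0.038, -0.014,  0.016]), 'grip_force': np.float64(0.0), 'finger_gap': np.float64(0.085)}
top [0.3148159  0.03236874 0.98002905]
storage_rack 0.71 [224. 175. 355. 238.]
storage_rack 0.65 [395. 264. 418. 278.]
working_rack 0.82 [251. 126. 382. 188.]
strip_tub 0.66 [332. 206. 347. 227.]
nozzle_bottle 0.72 [298. 199. 319. 214.]
amber_stain_bottle 0.71 [242. 183. 260. 203.]
short_bottle 0.53 [273. 193. 288. 211.]
slides 0.78 [394. 266. 418. 278.]
side [ 0.55079722 -0.66878315  0.66813979]
storage_rack 0.6 [276. 153. 349. 238.]
working_rack 0.71 [329. 161. 398. 258.]
strip_tub 0.62 [286. 188. 311. 225.]
nozzle_bottle 0.55 [300. 165. 318. 208.]
amber_stain_bottle 0.72 [324. 139. 335. 168.]
amber_stain_bottle 0.31 [244. 142. 274. 165.]
short_bottle 0.72 [310. 161. 328. 185.]
timer 0.89 [245. 144. 273. 163.]
timer 0.48 [324. 138. 334. 166.]
slides 0.78 [213. 267. 237. 292.]
slides 0.53 [323. 138. 336. 169.]
```

```bash
python3 - <<'E'
import cv2
a=cv2.imread("pics/top0.png")[90:310,190:450];b=cv2.imread("pics/side0.png")[110:310,190:430]
cv2.imwrite("pics/a.png",cv2.resize(a,None,fx=3,fy=2.7,interpolation=2) if 0 else cv2.resize(a,None,fx=2.7,fy=2.7,interpolation=2));cv2.imwrite("pics/b.png",cv2.resize(b,None,fx=3,fy=3,interpolation=2))
E
```

```text
(no output)
```

View pics/a.png

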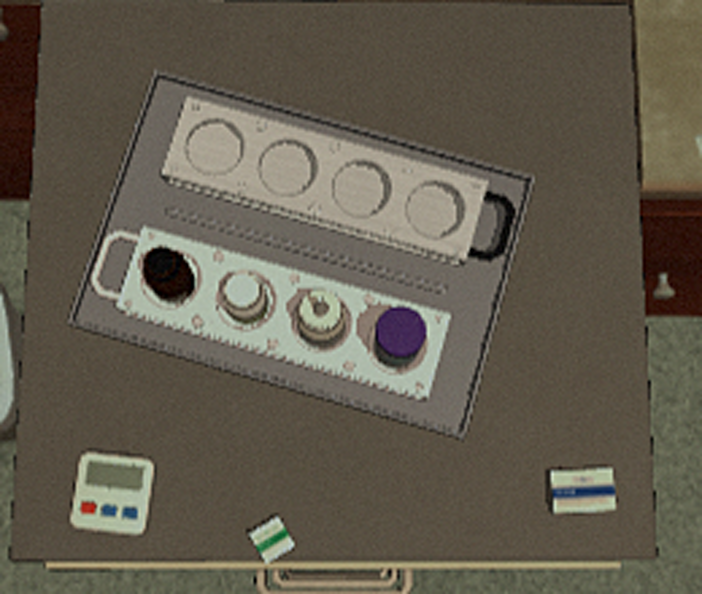

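View pics/b.png

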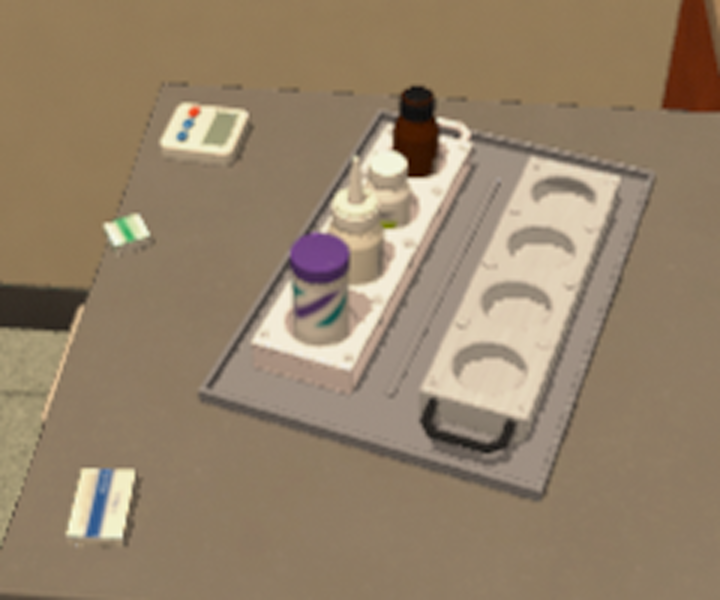

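The top view shows amber, short, nozzle and strip from the white loop (crop columns 168, 243, 320, 400). The working rack's black loop is on the right. That makes amber go to the rightmost well and strip to the leftmost. Next I fit the rack poses.

```bash
python3 - <<'E'
from h import *
from scipy.optimize import least_squares
T=viewer.read_camera("top");S=viewer.read_camera("side")
ua=np.array([(434,210),(361,188),(288,168),(214,147)])/2.7+[190,90]-.3
ub=np.array([(490,366),(516,302),(540,244),(563,190)])/3+[190,110]-.3
ys=np.array([.0975,.0325,-.0325,-.0975])
def pts(q,z): 
    c,s=np.cos(q[2]),np.sin(q[2]); return np.c_[q[0]-s*ys,q[1]+c*ys,0*ys+z]
f=lambda q:np.r_[(proj(T,pts(q,q[3]))-ua).ravel(),(proj(S,pts(q,q[3]))-ub).ravel()]
q=least_squares(f,[.6,.1,0,.03]).x; 
q2=least_squares(f,[.6,.1,3.1,.03]); q1=least_squares(f,[.6,.1,0,.03])
q=min([q1,q2],key=lambda r:r.cost); print(q.x,q.cost,np.round(f(q.x),1)); print(pts(q.x,q.x[3]))
q=q.x
W=viewer.read_camera("wrist");save(W,"w0.png");print(proj(W,pts(q,q[3])),-W["R"].T@W["t"])
# storage rack: 120 mm away; bottle tops in top view
for n,h in [("strip_tub",.085),("amber_stain_bottle",.085)]: pass
ut=np.array([(168,268),(243,290),(322,309),(401,331)])/2.7+[190,90]
for u,h in zip(ut,[.085,.065,.075,.085]): print(atz(T,u,q[3]-.021+h))
d=np.array([np.cos(q[2]),np.sin(q[2])])*.12
for s in (1,-1): print(pts(q,0)[:,:2]+s*d)
E
```

```text
[0.61321861 0.0446365  2.86490555 0.02845608] 1.8441283657948162 [ 0.3 -0.9 -0.1 -0.4 -0.4 -0.6 -0.2 -0.4 -0.7 -0.2 -0.4 -0.  -0.3  0.2
 -0.6  0.8]
[[ 0.58658451 -0.04915515  0.02845608]
 [ 0.60434058  0.01337262  0.02845608]
 [ 0.62209664  0.07590039  0.02845608]
 [ 0.63985271  0.13842816  0.02845608]]
[[ 79.32345463 509.94977687]
 [117.78781878 507.43299179]
 [157.23483969 504.60114399]
 [197.59278944 501.45361061]] [0.16483118 0.55761223 0.37386977]
[0.5179764  0.16333621 0.09245608]
[0.50498752 0.10663827 0.07245608]
[0.48799926 0.04403419 0.08245608]
[ 0.46905048 -0.01695593  0.09245608]
[[ 0.47114863 -0.01637472]
 [ 0.48890469  0.04615305]
 [ 0.50666076  0.10868082]
 [ 0.52441683  0.17120859]]
[[ 0.70202039 -0.08193558]
 [ 0.71977646 -0.01940781]
 [ 0.73753253  0.04311996]
 [ 0.7552886   0.10564773]]
```

View pics/w0.png

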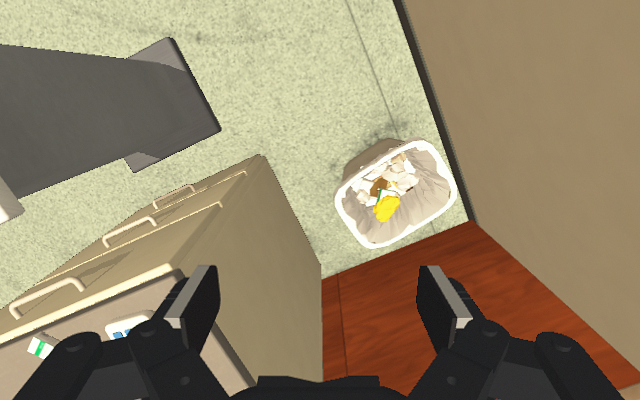

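The rows are not in the units I measure in: shifts go in shares of 0.5 m and turns go in shares of 2 rad. I convert before sending: -0.385 m / 0.5 = -0.77, -0.048 m / 0.5 = -0.096, 0.57 rad / 2 = 0.285.

```bash
python3 -m creep '[-0.096,-0.072,0,0,0,0.07,-0.192,-0.142,0,0,0,0.14,-0.288,-0.214,0,0,0,0.215,-0.384,-0.284,0,0,0,0.285,-0.48,-0.356,0,0,0,0.355,-0.576,-0.426,0,0,0,0.425,-0.674,-0.498,0,0,0,0.495,-0.77,-0.568,0,0,0,0.57]' 0.085 && python3 - <<'E'
from h import *
from scipy.spatial.transform import Rotation as Ro
s=env.get_state();q=s["orientation"];M=Ro.from_quat(np.r_[q[1:],q[0]]).as_matrix();print(s["tcp_pos"],M.round(3),s["joint_pos"].round(2))
print("to target tool axes",M.T@(np.array([.53,0,.231])-s["tcp_pos"]))
t=2.86490555-np.pi
Y=np.array([np.cos(t),np.sin(t),0]);Z=np.array([0,0,-1.]);D=np.c_[np.cross(Y,Z),Y,Z]
print(Ro.from_matrix(M.T@D).as_rotvec())
E
```

```text
clock: 2.05
tcp_pos: [0.4719, 0.1032, 0.2316]
orientation: [0.0, 0.708, 0.706, 0.0]
wrist_force: [0.4, 0.8, 0.6]
finger_gap: 0.0849
grip_force: 0.0
[0.47188527 0.10322012 0.23163539] [[ 0.002  1.     0.001]
 [ 1.    -0.002  0.   ]
 [ 0.     0.001 -1.   ]] [ 0.05  0.13 -0.18  1.25  0.    1.62]
to target tool axes [-0.10310012  0.05832704  0.0006645 ]
[ 0.0010274  -0.00047443  0.2746222 ]
```

In the tool's units: -0.1 m / 0.5 = -0.2, 0.058 m / 0.5 = 0.116, 0.273 rad / 2 = 0.1365.

```bash
python3 -m creep '[-0.1,0.06,0,0,0,0.07,-0.2,0.116,0,0,0,0.1365,-0.2,0.116,0,0,0,0.1365,-0.2,0.116,0,0,0,0.1365]' && python3 - <<'E'
from h import *
W=viewer.read_camera("wrist");save(W,"w1.png");print(-W["R"].T@W["t"])
x,y,t,z=.61321861,.0446365,2.86490555,.02845608
ys=np.array([.0975,.0325,-.0325,-.0975])
P=np.c_[x-np.sin(t)*ys,y+np.cos(t)*ys,0*ys+z];print(proj(W,P).round())
print(proj(W,P-[.12*-np.cos(t)*1,-.12*np.sin(t),0]).round())
for n in ["storage_rack","working_rack","strip_tub","nozzle_bottle","amber_stain_bottle","short_bottle"]:
    for r in nets.outline_of(n,W)[:1]: print(n,round(r["confidence"],2),np.round(r["box"]))
E
```

```text
clock: 2.55
tcp_pos: [0.5289, 0.0053, 0.2311]
orientation: [-0.001, 0.796, 0.606, -0.0]
wrist_force: [-0.3, -0.3, 0.3]
finger_gap: 0.085
grip_force: 0.0
[0.55150956 0.08455207 0.37360957]
[[385. 202.]
 [389. 140.]
 [394.  71.]
 [399.  -7.]]
[[270. 201.]
 [268. 139.]
 [266.  70.]
 [263.  -8.]]
storage_rack 0.65 [223.   0. 306. 229.]
working_rack 0.8 [351.   0. 443. 258.]
strip_tub 0.8 [241. 180. 291. 243.]
nozzle_bottle 0.63 [241. 117. 293. 169.]
amber_stain_bottle 0.8 [245.   0. 286.  20.]
short_bottle 0.68 [244.  47. 287.  88.]
```

View pics/w1.png

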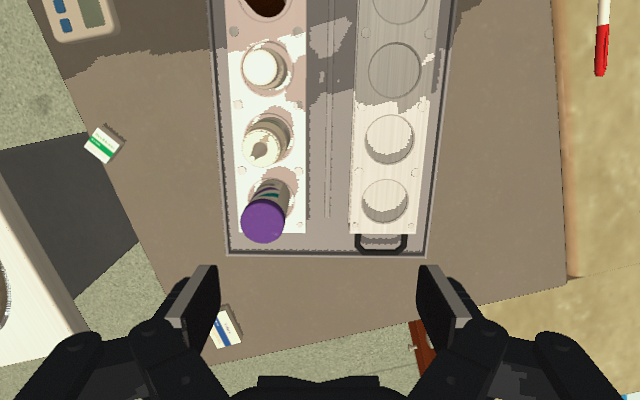

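The four wells show at (385,202), (390,139), (394,70) and the top edge, within 1–2 px of the fitted pose. I'll go above amber, then check how each bottle sits in its well.

```bash
cat >> h.py <<'E'
from scipy.spatial.transform import Rotation as Ro
t0=2.86490555-np.pi; Y=np.array([np.cos(t0),np.sin(t0),0]); X=np.array([-Y[1],Y[0],0]) # tool y (across), tool x (along)
WR=np.array([.61321861,.0446365,0]); SR=WR-.12*Y
BZ=.0075
def tool(target):
    s=env.get_state();q=s["orientation"];M=Ro.from_quat(np.r_[q[1:],q[0]]).as_matrix()
    D=np.c_[X,Y,[0,0,-1]]
    print("tcp",s["tcp_pos"].round(4),"go",(M.T@(np.array(target)-s["tcp_pos"])).round(4),"rot",Ro.from_matrix(M.T@D).as_rotvec().round(3))
def cylbox(p,c,r,h,z0=.0285):
    a=np.linspace(0,6.28,60);P=np.concatenate([np.c_[c[0]+r*np.cos(a),c[1]+r*np.sin(a),0*a+z] for z in (z0,BZ+h)]);u=proj(p,P);return np.r_[u.min(0),u.max(0)].round(1)
E
python3 - <<'E'
from h import *
W=viewer.read_camera("wrist")
for n,k,r,h in [("strip_tub",-.0975,.02,.085),("short_bottle",.0325,.018,.065),("nozzle_bottle",-.0325,.02,.08)]:
    print(n,nets.outline_of(n,W)[0]["box"],cylbox(W,SR+k*X,r,h))
tool(SR+.0975*X+[0,0,.160])
E
```

```text
strip_tub [242.9, 180.3, 289.2, 244.0] [238.  183.4 289.2 246. ]
short_bottle [240.2, 49.3, 288.6, 91.9] [235.9  45.3 284.8  91.9]
nozzle_bottle [44.4, 3.3, 120.3, 47.3] [234.3 119.5 288.1 174.4]
tcp [0.5293 0.0056 0.2314] go [ 0.1584 -0.0488  0.0714] rot [ 0.    -0.     0.007]
```

In the tool's units: 0.158 m / 0.5 = 0.316, 0.106 m / 0.5 = 0.212, 0.007 rad / 2 = 0.0035.

```bash
python3 -m creep '[0.106,-0.032,0.04,0,0,0.0035,0.212,-0.064,0.09,0,0,0.0035,0.316,-0.098,0.142,0,0,0.0035,0.316,-0.098,0.142,0,0,0.0035,0.316,-0.098,0.142,0,0,0.0035]' && python3 - <<'E'
from h import *
W=viewer.read_camera("wrist");save(W,"w2.png")
print([ (r["confidence"],r["box"]) for r in nets.outline_of("amber_stain_bottle",W)[:1]],cylbox(W,SR+.0975*X,.018,.085))
tool(SR+.0975*X+[0,0,.044])
E
```

```text
clock: 3.72
tcp_pos: [0.5243, 0.1707, 0.1604]
orientation: [0.0, 0.798, 0.603, -0.0]
wrist_force: [-0.9, 0.3, 0.4]
finger_gap: 0.0853
grip_force: 0.0
[(0.79, [294.1, 159.6, 342.5, 228.9])] [289.6 165.4 345.  240.1]
tcp [0.525  0.1698 0.1611] go [ 0.0012 -0.0011  0.1171] rot [ 0.001 -0.    -0.002]
```

View pics/w2.png

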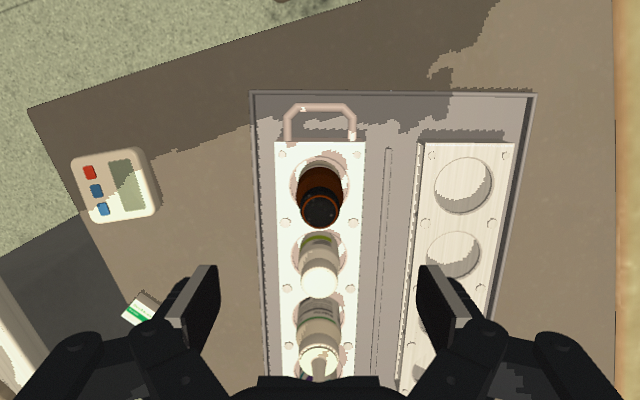

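Amber is centred between the fingers at column 318, with its cap at (320,208). Descending to grip it.

In the tool's units: 0.117 m / 0.5 = 0.234, 0.09 m / 0.5 = 0.18.

```bash
python3 -m creep '[0.004,-0.002,0.1,0,0,0,0.004,-0.002,0.18,0,0,0,0.004,-0.002,0.234,0,0,0,0.004,-0.002,0.234,0,0,0]' && python3 -m creep '[0,0,0,0,0,0,0,0,0,0,0,0,0,0,0,0,0,0,0,0,0,0,0,0,0,0,0,0,0,0,0,0,0,0,0,0]' 0.02 40 && python3 -m creep '[0,0,0,0,0,0,0,0,-0.04,0,0,0,0,0,-0.1,0,0,0,0,0,-0.16,0,0,0,0,0,-0.16,0,0,0]'; python3 -c "
from h import *
tool(WR-.0975*X+[0,0,.044])"
```

```text
clock: 4.32
tcp_pos: [0.5227, 0.1712, 0.042]
orientation: [-0.001, 0.799, 0.602, -0.002]
wrist_force: [-0.3, -0.3, 0.6]
finger_gap: 0.0849
grip_force: 0.0
clock: 5.08
tcp_pos: [0.525, 0.173, 0.0448]
orientation: [0.001, 0.798, 0.603, 0.001]
wrist_force: [-0.6, 0.2, 7.5]
finger_gap: 0.0352
grip_force: 39.2
clock: 5.7
tcp_pos: [0.5257, 0.1733, 0.1258]
orientation: [0.001, 0.798, 0.603, 0.002]
wrist_force: [-0.1, 0.3, -1.3]
finger_gap: 0.0353
grip_force: 39.9
tcp [0.5257 0.1733 0.1258] go [-0.1975  0.119   0.0819] rot [ 0.005 -0.002 -0.   ]
```

In the tool's units: -0.1975 m / 0.5 = -0.395, -0.16 m / 0.5 = -0.32.

```bash
python3 -m creep '[0,0.08,0,0,0,0,0,0.16,0,0,0,0,0,0.238,0,0,0,0,-0.11,0.238,0,0,0,0,-0.22,0.238,0,0,0,0,-0.32,0.238,0,0,0,0,-0.395,0.238,0,0,0,0,-0.395,0.238,0,0,0,0]' && python3 -m creep '[0,0,0,0,0,0,0,0,0.04,0,0,0,0,0,0.04,0,0,0]' && python3 - <<'E'
from h import *
tool(WR-.0975*X+[0,0,.047])
for c in ["wrist","side"]:
    p=viewer.read_camera(c);save(p,c+"3.png")
    b=nets.outline_of("amber_stain_bottle",p)[0]["box"];print(c,b)
    for dz in (.05,.06): print(cylbox(p,WR-.0975*X+[0,0,0],.018,.085+dz,BZ+dz))
a=cv2.imread("pics/wrist3.png")[60:360,160:480];b=cv2.imread("pics/side3.png")[110:290,290:482]
cv2.imwrite("pics/c3.png",np.hstack([cv2.resize(a,(400,375)),cv2.resize(b,(400,375))]))
E
```

```text
clock: 6.7
tcp_pos: [0.5829, -0.052, 0.1219]
orientation: [-0.001, 0.799, 0.601, -0.001]
wrist_force: [-1.0, 0.5, -1.4]
finger_gap: 0.035
grip_force: 40.2
clock: 7.08
tcp_pos: [0.5831, -0.0481, 0.1015]
orientation: [-0.002, 0.797, 0.603, -0.001]
wrist_force: [-0.1, 0.4, -1.1]
finger_gap: 0.0354
grip_force: 40.2
tcp [ 0.5831 -0.0481  0.1015] go [-0.0001  0.0038  0.0545] rot [-0.004 -0.     0.002]
wrist [278.5, 210.1, 358.9, 366.4]
[275.7 201.7 377.4 368. ]
[272.1 207.7 382.2 390.4]
side [344.7, 181.8, 363.4, 222.3]
[344.  181.3 366.7 227.7]
[344.3 177.1 367.2 224. ]
```

View pics/c3.png

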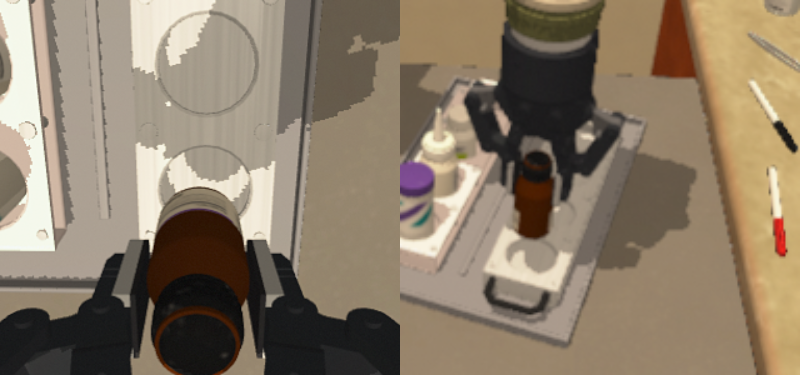

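Amber hangs upright over the well nearest the black loop, about 4 mm short across the rack. I'll correct that, lower and release.

In the tool's units: 0.053 m / 0.5 = 0.106, 0.04 m / 0.5 = 0.08.

```bash
python3 -m creep '[0,0.008,0,0,0,0,0,0.008,0,0,0,0,0,0.008,0.04,0,0,0,0,0.008,0.08,0,0,0,0,0.008,0.106,0,0,0,0,0.008,0.106,0,0,0,0,0.008,0.106,0,0,0]'; python3 -c "
from h import *
tool(WR-.0975*X+[0,0,.045])"
```

```text
clock: 8.15
tcp_pos: [0.5887, -0.051, 0.0509]
orientation: [0.0, 0.798, 0.603, 0.0]
wrist_force: [-0.3, 1.0, -0.8]
finger_gap: 0.0349
grip_force: 40.2
tcp [ 0.5887 -0.051   0.0509] go [ 0.0012 -0.0025  0.0059] rot [ 0.001 -0.    -0.   ]
```

In the tool's units: 0.006 m / 0.5 = 0.012, 0.005 m / 0.5 = 0.01.

```bash
python3 -m creep '[0,-0.002,0.01,0,0,0,0,-0.002,0.012,0,0,0,0,-0.002,0.012,0,0,0]' && python3 -m creep '[0,0,0,0,0,0,0,0,0,0,0,0,0,0,0,0,0,0,0,0,0,0,0,0]' 0.07 && python3 -m creep '[0,0,-0.08,0,0,0,0,0,-0.16,0,0,0,0,0,-0.24,0,0,0,0,0,-0.24,0,0,0]' 0.085; python3 - <<'E'
from h import *
for c in ["wrist","top"]:
    p=viewer.read_camera(c)
    r=nets.outline_of("amber_stain_bottle",p)
    if r: print(c,r[0]["confidence"],r[0]["box"],cylbox(p,WR-.0975*X,.018,.085))
tool(SR+.0325*X+[0,0,.165])
E
```

```text
clock: 8.52
tcp_pos: [0.5874, -0.0505, 0.0448]
orientation: [0.0, 0.798, 0.603, 0.0]
wrist_force: [-1.4, -0.1, 2.8]
finger_gap: 0.0355
grip_force: 40.6
clock: 9.02
tcp_pos: [0.5872, -0.0505, 0.0442]
orientation: [-0.0, 0.798, 0.603, -0.0]
wrist_force: [0.2, -0.1, -0.5]
finger_gap: 0.07
grip_force: 0.0
clock: 9.52
tcp_pos: [0.5896, -0.051, 0.1682]
orientation: [0.003, 0.798, 0.603, 0.002]
wrist_force: [-0.5, -0.2, -0.6]
finger_gap: 0.0852
grip_force: 0.0
wrist 0.62 [290.1, 165.4, 335.7, 231.3] [284.5 162.8 338.2 234.7]
tcp [ 0.5863 -0.0503  0.1629] go [ 0.1312 -0.1201 -0.0018] rot [-0.002  0.    -0.   ]
```

In the tool's units: 0.131 m / 0.5 = 0.262, -0.12 m / 0.5 = -0.24.

```bash
python3 -m creep '[0.08,-0.074,0,0,0,0,0.16,-0.148,0,0,0,0,0.24,-0.22,0,0,0,0,0.262,-0.24,0,0,0,0,0.262,-0.24,0,0,0,0,0.262,-0.24,0,0,0,0]'; python3 - <<'E'
from h import *
p=viewer.read_camera("wrist")
r=nets.outline_of("short_bottle",p)
if r: print(r[0]["confidence"],r[0]["box"],cylbox(p,SR+.0325*X,.018,.065))
tool(SR+.0325*X+[0,0,.039])
E
```

```text
clock: 10.48
tcp_pos: [0.5082, 0.1074, 0.1639]
orientation: [0.0, 0.798, 0.602, -0.0]
wrist_force: [0.4, -0.4, -0.1]
finger_gap: 0.0849
grip_force: 0.0
0.9 [292.7, 158.9, 337.7, 222.6] [289.6 164.  340.1 225.8]
tcp [0.5083 0.1071 0.164 ] go [ 0.0011 -0.002   0.125 ] rot [ 0.     0.    -0.002]
```

In the tool's units: 0.125 m / 0.5 = 0.25, 0.09 m / 0.5 = 0.18.

```bash
python3 -m creep '[0.004,-0.002,0.1,0,0,0,0.004,-0.002,0.18,0,0,0,0.004,-0.002,0.25,0,0,0,0.004,-0.002,0.25,0,0,0,0.004,-0.002,0.25,0,0,0]' && python3 -m creep '[0,0,0,0,0,0,0,0,0,0,0,0,0,0,0,0,0,0,0,0,0,0,0,0,0,0,0,0,0,0,0,0,0,0,0,0]' 0.02 40 && python3 -m creep '[0,0,0,0,0,0,0,0,-0.04,0,0,0,0,0,-0.1,0,0,0,0,0,-0.14,0,0,0,0,0,-0.14,0,0,0]'; python3 -c "
from h import *
tool(WR-.0325*X+[0,0,.039])"
```

```text
clock: 11.2
tcp_pos: [0.5083, 0.11, 0.0403]
orientation: [0.0, 0.798, 0.602, 0.0]
wrist_force: [0.5, 0.1, -0.0]
finger_gap: 0.0851
grip_force: 0.0
clock: 11.95
tcp_pos: [0.5078, 0.1106, 0.0403]
orientation: [0.0, 0.798, 0.603, 0.001]
wrist_force: [-0.8, -1.0, 5.5]
finger_gap: 0.0345
grip_force: 39.5
clock: 12.58
tcp_pos: [0.5085, 0.1107, 0.1107]
orientation: [0.001, 0.798, 0.603, 0.001]
wrist_force: [0.6, -0.2, -0.7]
finger_gap: 0.0343
grip_force: 40.1
tcp [0.5085 0.1107 0.1107] go [-0.0675  0.1186  0.072 ] rot [ 0.003 -0.001 -0.   ]
```

In the tool's units: 0.119 m / 0.5 = 0.238, 0.11 m / 0.5 = 0.22.

```bash
python3 -m creep '[0,0.08,0,0,0,0,-0.02,0.16,0,0,0,0,-0.1,0.22,0,0,0,0,-0.134,0.238,0,0,0,0,-0.134,0.238,0,0,0,0,-0.134,0.238,0.02,0,0,0,-0.134,0.238,0.02,0,0,0]' && python3 - <<'E'
from h import *
tool(WR-.0325*X+[0,0,.040])
p=viewer.read_camera("wrist");save(p,"w4.png");z=env.get_state()["tcp_pos"][2]-.0403
print(nets.outline_of("short_bottle",p)[0]["box"],cylbox(p,WR-.0325*X,.018,.065+z,BZ+z))
E
```

```text
clock: 13.45
tcp_pos: [0.6017, 0.0148, 0.098]
orientation: [-0.001, 0.798, 0.603, -0.001]
wrist_force: [0.3, -0.0, 0.8]
finger_gap: 0.034
grip_force: 40.2
tcp [0.6017 0.0148 0.098 ] go [-0.0007  0.0031  0.058 ] rot [-0.003  0.     0.001]
[278.0, 212.8, 355.7, 342.6] [276.4 210.  372.  353.1]
```

View pics/w4.png

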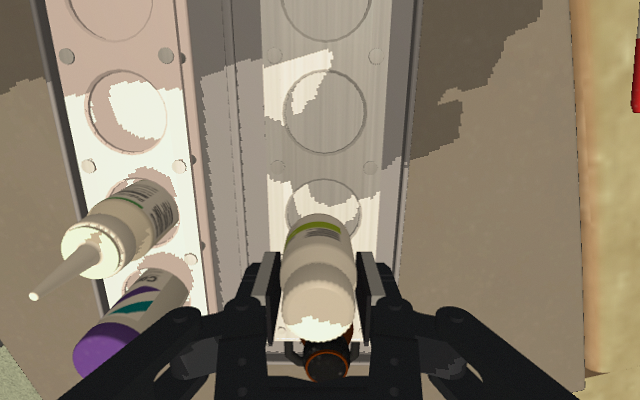

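The short bottle is upright over its well, with amber standing behind it at (325,355). I'll shift 3 mm across and lower it.

In the tool's units: 0.057 m / 0.5 = 0.114, 0.003 m / 0.5 = 0.006.

```bash
python3 -m creep '[0,0.006,0,0,0,0,0,0.006,0.04,0,0,0,0,0.006,0.08,0,0,0,0,0.006,0.106,0,0,0,0,0.006,0.114,0,0,0,0,0.006,0.114,0,0,0,0,0.006,0.114,0,0,0]';  python3 -c "
from h import *
tool(WR-.0325*X+[0,0,.0403])"
```

```text
clock: 14.42
tcp_pos: [0.6069, 0.0126, 0.0431]
orientation: [0.0, 0.798, 0.603, 0.001]
wrist_force: [0.6, -0.0, -0.7]
finger_gap: 0.0346
grip_force: 40.2
tcp [0.6069 0.0126 0.0431] go [ 0.     -0.0027  0.0028] rot [ 0.001 -0.    -0.   ]
```

In the tool's units: 0.003 m / 0.5 = 0.006, -0.001 m / 0.5 = -0.002.

```bash
python3 -m creep '[0,-0.002,0.006,0,0,0,0,-0.002,0.006,0,0,0]' && python3 -m creep '[0,0,0,0,0,0,0,0,0,0,0,0,0,0,0,0,0,0,0,0,0,0,0,0]' 0.07 && python3 -m creep '[0,0,-0.08,0,0,0,0,0,-0.16,0,0,0,0,0,-0.26,0,0,0,0,0,-0.26,0,0,0]' 0.085; python3 - <<'E'
from h import *
p=viewer.read_camera("wrist")
r=nets.outline_of("short_bottle",p)
if r: print(r[0]["confidence"],r[0]["box"],cylbox(p,WR-.0325*X,.018,.065))
tool(SR-.0325*X+[0,0,.17])
E
```

```text
clock: 14.68
tcp_pos: [0.6062, 0.0129, 0.0404]
orientation: [0.001, 0.798, 0.603, 0.001]
wrist_force: [0.6, 0.0, 2.8]
finger_gap: 0.0342
grip_force: 40.5
clock: 15.18
tcp_pos: [0.6051, 0.013, 0.0391]
orientation: [-0.0, 0.798, 0.603, -0.0]
wrist_force: [-0.2, 0.7, -0.7]
finger_gap: 0.0697
grip_force: 0.0
clock: 15.68
tcp_pos: [0.6082, 0.0127, 0.1742]
orientation: [0.003, 0.798, 0.603, 0.003]
wrist_force: [0.6, 0.4, 0.2]
finger_gap: 0.085
grip_force: 0.0
0.72 [291.2, 161.8, 336.5, 220.7] [286.8 163.  335.2 222.2]
tcp [0.6056 0.0129 0.1697] go [ 1.000e-04 -1.213e-01 -4.000e-04] rot [ 0.001 -0.    -0.   ]
```

In the tool's units: -0.121 m / 0.5 = -0.242, -0.08 m / 0.5 = -0.16.

```bash
python3 -m creep '[0,-0.08,0,0,0,0,0,-0.16,0,0,0,0,0,-0.242,0,0,0,0,0,-0.242,0,0,0,0,0,-0.242,0,0,0,0]'; python3 - <<'E'
from h import *
p=viewer.read_camera("wrist");save(p,"w5.png")
r=nets.outline_of("nozzle_bottle",p)
if r: print(r[0]["confidence"],r[0]["box"],cylbox(p,SR-.0325*X,.02,.08),proj(p,SR-.0325*X+[0,0,.1225]))
tool(SR-.0325*X+[0,0,.052])
E
```

```text
clock: 16.4
tcp_pos: [0.489, 0.046, 0.1685]
orientation: [-0.0, 0.798, 0.603, -0.0]
wrist_force: [0.6, -0.4, 0.6]
finger_gap: 0.085
grip_force: 0.0
0.93 [291.8, 159.9, 344.3, 231.2] [288.1 161.2 346.4 235.1] [[317.08214693 228.98816907]]
tcp [0.4898 0.0457 0.1688] go [ 1.000e-04 -9.000e-04  1.168e-01] rot [ 0.    -0.    -0.001]
```

View pics/w5.png

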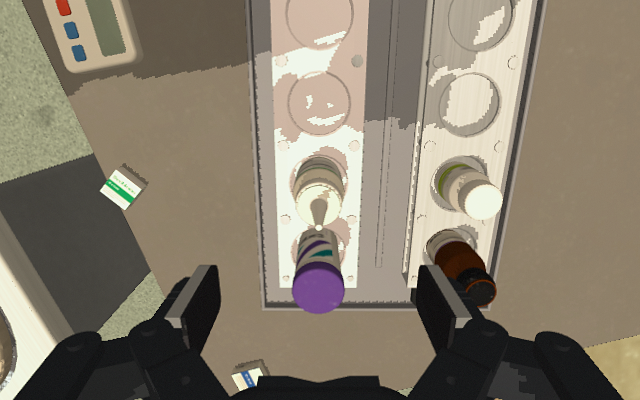

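The nozzle tip is at (318,228), as predicted, and short and amber stand in their wells on the right. Descending on the nozzle bottle.

In the tool's units: 0.117 m / 0.5 = 0.234, 0.112 m / 0.5 = 0.224.

```bash
python3 -m creep '[0.002,-0.002,0.1,0,0,0,0.002,-0.002,0.18,0,0,0,0.002,-0.002,0.224,0,0,0,0.002,-0.002,0.234,0,0,0,0.002,-0.002,0.234,0,0,0]' && python3 -m creep '[0,0,0,0,0,0,0,0,0,0,0,0,0,0,0,0,0,0,0,0,0,0,0,0,0,0,0,0,0,0,0,0,0,0,0,0]' 0.02 40 && python3 -m creep '[0,0,0,0,0,0,0,0,-0.04,0,0,0,0,0,-0.1,0,0,0,0,0,-0.14,0,0,0,0,0,-0.14,0,0,0]'; python3 -c "
from h import *
tool(WR+.0325*X+[0,0,.052])"
```

```text
clock: 17.12
tcp_pos: [0.4889, 0.0471, 0.0524]
orientation: [-0.0, 0.798, 0.603, 0.0]
wrist_force: [-0.2, -0.6, 0.6]
finger_gap: 0.0851
grip_force: 0.0
clock: 17.88
tcp_pos: [0.4889, 0.0473, 0.0532]
orientation: [0.001, 0.798, 0.603, 0.001]
wrist_force: [-0.2, 0.3, 5.9]
finger_gap: 0.0384
grip_force: 39.7
clock: 18.5
tcp_pos: [0.4893, 0.0472, 0.1235]
orientation: [0.001, 0.798, 0.603, 0.001]
wrist_force: [0.3, -0.3, -1.2]
finger_gap: 0.0388
grip_force: 40.6
tcp [0.4893 0.0472 0.1235] go [0.0638 0.1197 0.0719] rot [ 0.003 -0.001 -0.   ]
```

```bash
python3 -m creep '[0.07,0,0,0,0,0,0.128,0.02,0,0,0,0,0.128,0.1,0,0,0,0,0.128,0.18,0,0,0,0,0.128,0.242,0,0,0,0,0.128,0.242,0,0,0,0,0.128,0.242,0.02,0,0,0,0.128,0.242,0.02,0,0,0]' && python3 -m creep '[0,0,0,0,0,0]' && python3 -c "
from h import *
tool(WR+.0325*X+[0,0,.053])
p=viewer.read_camera('wrist');z=env.get_state()['tcp_pos'][2]-.053
print(nets.outline_of('nozzle_bottle',p)[0]['box'],cylbox(p,WR+.0325*X,.02,.08+z,BZ+z))"
```

```text
clock: 19.5
tcp_pos: [0.6198, 0.0761, 0.1104]
orientation: [-0.001, 0.798, 0.603, -0.002]
wrist_force: [-0.1, -0.3, -1.0]
finger_gap: 0.0392
grip_force: 40.8
clock: 19.62
tcp_pos: [0.6211, 0.0761, 0.1121]
orientation: [-0.0, 0.798, 0.603, -0.0]
wrist_force: [-1.0, 0.6, -0.1]
finger_gap: 0.0389
grip_force: 40.8
tcp [0.6211 0.0761 0.1121] go [0.0001 0.0011 0.0591] rot [-0.001  0.     0.   ]
[275.5, 203.2, 363.7, 382.1] [265.3 197.4 373.3 359.4]
```

In the tool's units: 0.058 m / 0.5 = 0.116, 0.057 m / 0.5 = 0.114.

```bash
python3 -m creep '[0,0,0.04,0,0,0,0,0,0.08,0,0,0,0,0,0.106,0,0,0,0,0,0.114,0,0,0,0,0,0.116,0,0,0,0,0,0.116,0,0,0]';  python3 -c "
from h import *
tool(WR+.0325*X+[0,0,.053])"
```

```text
clock: 20.48
tcp_pos: [0.6226, 0.0758, 0.055]
orientation: [0.0, 0.798, 0.603, 0.001]
wrist_force: [0.3, 0.3, -0.9]
finger_gap: 0.0385
grip_force: 40.8
tcp [0.6226 0.0758 0.055 ] go [-0.     -0.0006  0.002 ] rot [ 0.001 -0.    -0.   ]
```

In the tool's units: 0.003 m / 0.5 = 0.006.

```bash
python3 -m creep '[0,0,0.006,0,0,0,0,0,0.006,0,0,0]' && python3 -m creep '[0,0,0,0,0,0,0,0,0,0,0,0,0,0,0,0,0,0,0,0,0,0,0,0]' 0.07 && python3 -m creep '[0,0,-0.08,0,0,0,0,0,-0.16,0,0,0,0,0,-0.25,0,0,0,0,0,-0.25,0,0,0,0,0,-0.25,0,0,0]' 0.085; python3 - <<'E'
from h import *
p=viewer.read_camera("wrist")
r=nets.outline_of("nozzle_bottle",p)
if r: print(r[0]["confidence"],r[0]["box"],cylbox(p,WR+.0325*X,.02,.08))
tool(SR-.0975*X+[0,0,.18])
E
```

```text
clock: 20.72
tcp_pos: [0.6231, 0.0758, 0.0533]
orientation: [0.001, 0.798, 0.603, 0.001]
wrist_force: [-1.5, 0.5, 7.3]
finger_gap: 0.0386
grip_force: 41.4
clock: 21.22
tcp_pos: [0.622, 0.0758, 0.0511]
orientation: [-0.0, 0.798, 0.603, -0.0]
wrist_force: [-0.1, -0.2, -0.4]
finger_gap: 0.07
grip_force: 0.0
clock: 21.85
tcp_pos: [0.6219, 0.0758, 0.176]
orientation: [-0.0, 0.798, 0.603, -0.0]
wrist_force: [-0.9, 0.4, -0.7]
finger_gap: 0.0849
grip_force: 0.0
0.62 [294.8, 153.4, 346.0, 229.6] [289.3 159.3 345.9 230.8]
tcp [0.6211 0.0757 0.1747] go [-0.1296 -0.1191 -0.0049] rot [-0.003  0.001 -0.   ]
```

In the tool's units: -0.13 m / 0.5 = -0.26, -0.12 m / 0.5 = -0.24.

```bash
python3 -m creep '[-0.08,-0.074,0,0,0,0,-0.16,-0.148,0,0,0,0,-0.24,-0.22,0,0,0,0,-0.26,-0.24,0,0,0,0,-0.26,-0.24,0,0,0,0,-0.26,-0.24,0,0,0,0]'; python3 - <<'E'
from h import *
p=viewer.read_camera("wrist")
r=nets.outline_of("strip_tub",p)
if r: print(r[0]["confidence"],r[0]["box"],cylbox(p,SR-.0975*X,.02,.085))
tool(SR-.0975*X+[0,0,.051])
E
```

```text
clock: 22.7
tcp_pos: [0.4723, -0.0162, 0.1762]
orientation: [0.0, 0.798, 0.603, 0.0]
wrist_force: [-0.3, -0.2, 0.3]
finger_gap: 0.0848
grip_force: 0.0
0.96 [291.0, 157.0, 343.3, 234.5] [286.9 160.1 344.6 234.4]
tcp [ 0.4722 -0.0161  0.1761] go [-0.0006 -0.001   0.1251] rot [ 0.    -0.     0.001]
```

In the tool's units: 0.125 m / 0.5 = 0.25, 0.12 m / 0.5 = 0.24.

```bash
python3 -m creep '[0.002,-0.002,0.1,0,0,0,0.002,-0.002,0.18,0,0,0,0.002,-0.002,0.24,0,0,0,0.002,-0.002,0.25,0,0,0,0.002,-0.002,0.25,0,0,0]' && python3 -m creep '[0,0,0,0,0,0,0,0,0,0,0,0,0,0,0,0,0,0,0,0,0,0,0,0,0,0,0,0,0,0,0,0,0,0,0,0]' 0.02 40 && python3 -m creep '[0,0,0,0,0,0,0,0,-0.04,0,0,0,0,0,-0.1,0,0,0,0,0,-0.14,0,0,0,0,0,-0.14,0,0,0]' && python3 -m creep '[0.1,0,0,0,0,0,0.2,0,0,0,0,0,0.3,0,0,0,0,0,0.39,0.02,0,0,0,0,0.39,0.08,0,0,0,0,0.39,0.16,0,0,0,0,0.39,0.2,0,0,0,0,0.39,0.2,0,0,0,0]'; python3 -c "
from h import *
tool(WR+.0975*X+[0,0,.051])"
```

```text
clock: 23.42
tcp_pos: [0.4711, -0.015, 0.0516]
orientation: [-0.0, 0.798, 0.603, 0.0]
wrist_force: [0.4, -0.0, 0.1]
finger_gap: 0.0852
grip_force: 0.0
clock: 24.18
tcp_pos: [0.4712, -0.0154, 0.0523]
orientation: [0.001, 0.798, 0.603, 0.001]
wrist_force: [-1.3, 0.4, 6.0]
finger_gap: 0.0383
grip_force: 39.5
clock: 24.8
tcp_pos: [0.4716, -0.0155, 0.1227]
orientation: [0.001, 0.798, 0.603, 0.001]
wrist_force: [-0.4, 0.3, -1.0]
finger_gap: 0.0385
grip_force: 40.2
clock: 25.8
tcp_pos: [0.6203, 0.1444, 0.1193]
orientation: [-0.0, 0.798, 0.602, -0.001]
wrist_force: [-1.0, 1.2, -1.1]
finger_gap: 0.0387
grip_force: 40.2
tcp [0.6203 0.1444 0.1193] go [-0.0003  0.0206  0.0683] rot [-0.002  0.001 -0.001]
```

In the tool's units: 0.02 m / 0.5 = 0.04.

```bash
python3 -m creep '[0,0.04,0,0,0,0,0,0.04,0,0,0,0,0,0.04,0.04,0,0,0,0,0.04,0.04,0,0,0,0,0.04,0.04,0,0,0]'; python3 - <<'E'
from h import *
tool(WR+.0975*X+[0,0,.0523])
p=viewer.read_camera("wrist");z=env.get_state()["tcp_pos"][2]-.0523
print(nets.outline_of("strip_tub",p)[0]["box"],cylbox(p,WR+.0975*X,.02,.085+z,BZ+z))
E
```

```text
clock: 26.42
tcp_pos: [0.6384, 0.1398, 0.1016]
orientation: [-0.0, 0.798, 0.603, -0.0]
wrist_force: [0.1, 0.8, 0.4]
finger_gap: 0.0381
grip_force: 40.3
tcp [0.6384 0.1398 0.1016] go [-0.0009  0.0018  0.0493] rot [-0.001  0.     0.   ]
[266.8, 199.4, 370.7, 365.4] [265.5 199.5 377.8 373. ]
```

In the tool's units: 0.051 m / 0.5 = 0.102, 0.049 m / 0.5 = 0.098.

```bash
python3 -m creep '[-0.002,0.002,0.04,0,0,0,-0.002,0.002,0.07,0,0,0,-0.002,0.002,0.09,0,0,0,-0.002,0.002,0.098,0,0,0,-0.002,0.002,0.098,0,0,0,-0.002,0.002,0.102,0,0,0,-0.002,0.002,0.102,0,0,0]';  python3 -c "
from h import *
tool(WR+.0975*X+[0,0,.0523])"
```

```text
clock: 27.4
tcp_pos: [0.6406, 0.1384, 0.0523]
orientation: [0.001, 0.798, 0.603, 0.001]
wrist_force: [-1.5, -1.2, 8.6]
finger_gap: 0.0383
grip_force: 40.6
tcp [0.6406 0.1384 0.0523] go [-0.0002 -0.0007  0.    ] rot [ 0.002 -0.001 -0.   ]
```

Contact with the base plate at the expected height; release, lift and back away for a check.

The rows are not in the units I measure in: shifts go in shares of 0.5 m and turns go in shares of 2 rad. I convert before sending: -0.17 m / 0.5 = -0.34, -0.145 m / 0.5 = -0.29.

```bash
python3 -m creep '[0,0,0,0,0,0,0,0,0,0,0,0,0,0,0,0,0,0,0,0,0,0,0,0]' 0.07 && python3 -m creep '[0,0,-0.08,0,0,0,0,0,-0.16,0,0,0,0,0,-0.26,0,0,0,0,0,-0.34,0,0,0,-0.1,-0.08,-0.34,0,0,0,-0.2,-0.16,-0.34,0,0,0,-0.29,-0.24,-0.34,0,0,0,-0.34,-0.28,-0.34,0,0,0]' 0.085 && python3 -m creep '[-0.08,-0.06,0,0,0,0,-0.16,-0.12,0,0,0,0,-0.16,-0.12,0,0,0,0]'; python3 - <<'E'
from h import *
p=viewer.read_camera("wrist");save(p,"w6.png");s=viewer.read_camera("side");save(s,"s6.png")
for n,k,r,h in [("strip_tub",.0975,.02,.085),("nozzle_bottle",.0325,.02,.08),("short_bottle",-.0325,.018,.065),("amber_stain_bottle",-.0975,.018,.085)]:
  for c in (p,s):
    o=nets.outline_of(n,c)
    print(n,np.round(o[0]["box"]) if o else None,cylbox(c,WR+k*X,r,h).round())
a=cv2.imread("pics/w6.png");b=cv2.imread("pics/s6.png")[110:290,260:460]
cv2.imwrite("pics/c6.png",np.hstack([cv2.resize(a,(400,250)),cv2.resize(b[:125],(400,250))]) if 0 else np.hstack([cv2.resize(a[:260,200:],(400,360)),cv2.resize(b,(400,360))]))
E
```

```text
clock: 27.9
tcp_pos: [0.6398, 0.1383, 0.05]
orientation: [-0.0, 0.798, 0.603, -0.0]
wrist_force: [-0.6, 0.2, 0.8]
finger_gap: 0.0701
grip_force: 0.0
clock: 28.9
tcp_pos: [0.4559, 0.0121, 0.2203]
orientation: [-0.0, 0.798, 0.602, -0.0]
wrist_force: [1.5, 0.0, 0.2]
finger_gap: 0.0848
grip_force: 0.0
clock: 29.28
tcp_pos: [0.3768, -0.0485, 0.2204]
orientation: [-0.0, 0.799, 0.601, -0.0]
wrist_force: [1.0, 0.5, 0.9]
finger_gap: 0.0849
grip_force: 0.0
strip_tub None [ 547. -237.  670. -110.]
strip_tub [373. 148. 392. 181.] [368. 146. 389. 179.]
nozzle_bottle None [ 534. -110.  641.  -20.]
nozzle_bottle [360. 157. 382. 198.] [360. 164. 382. 197.]
short_bottle None [524.   4. 601.  58.]
short_bottle [354. 192. 375. 216.] [353. 189. 372. 216.]
amber_stain_bottle None [512.  91. 601. 141.]
amber_stain_bottle [347. 204. 362. 238.] [343. 201. 364. 238.]
```

View pics/c6.png

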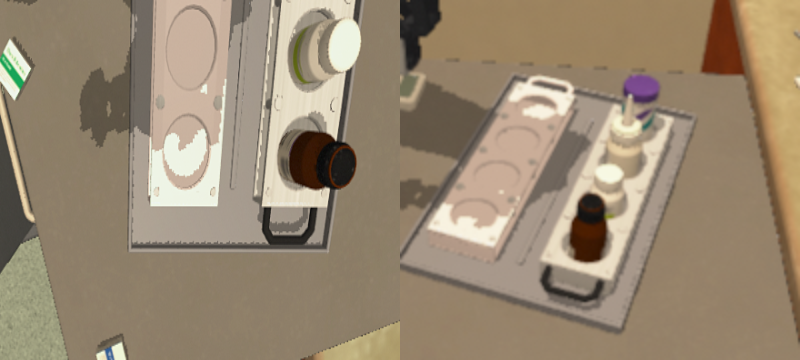

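All four stand upright in the working rack, amber first by the black loop, then short, nozzle and strip. The side-view boxes match the predicted seated positions.

```bash
python3 -c "
from workcell import env
print(env.hand_in())"
```

```text
the job is handed in; nothing more can be done
None
```

I moved all four containers into the working rack in order from its finger loop (amber, short, nozzle, strip). The last pictures show them upright in their wells, and I handed the job in at about 29 s of the 104 s allowed, but no verdict was returned.

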